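# Release the push-fit tube with the fork and stand it up

## Task

Free the rigid metal tube from its push-fit fitting: slide the release fork, from the robot's side, under the fitting's bridge, tines astride the tube, until it firmly wedges the white collet ring all the way down, and leave it there. Then draw the tube straight up out of the fitting and stand it upright, fully down, in the hole of the white stand. Be gentle: no hard shoving on the fork or tugging at a tube that is still held, and do not disturb the vial, the timer or the dish.

Things in the scene. Friction and masses are not known exactly. Their poses are not given: they have to be found in the camera images.
- fitting: push-fit fitting, fixed to the worktop: aluminium foot plate 100 x 90 x 10 mm, on it an upright round steel socket 44 mm wide, 38 mm high, holding the tube. Origin: centre of the underside, on the tube's axis; z up. The fork enters along its +x. Damage: tube forced against it with over 20 N, or fork jammed in (its contact forces add up to over 45 N, about 17 N of push)
- collet_rest (a point): point of the fitting 50 mm above its underside, on the tube's axis: where the white collet ring (40 mm outside, 17.3 mm hole, flat top) has its top at rest. The ring can be pushed down 5 mm: spring 3 N at first, 8 N at the bottom, then a hard stop. It springs back when let go. How far it is down is not measured
- bridge_low (a point): front edge of the bridge, midway, 56 mm up, 22 mm before the tube's axis. Bridge: two steel bars over the ring, x -22 to +22 mm, 10.5 to 39 mm left and right in y, 6 mm thick, flat underside, on 10 mm posts at x 0, y +-31.5 mm (collars 16 mm wide up to z 28 mm). Its real underside is 56 to 72 mm up, set differently each time, not shown by this point: feel for it
- catches (a point): point of the fitting 27 mm up on the tube's axis: here hidden catches sit in the tube's groove and let go only with the ring about 4 mm or more down, so press it to its stop; before that the tube rises 1.5 mm and stops dead
- fork: loose grey plastic release fork lying flat, 90 g, 164 mm long. Origin: on the underside below its grip bar; x to the tips, z up. Grip bar: x -32 to +34 mm, 22 wide, 32 high. Cross piece: x 32 to 46, 38 wide, 29.6 high. Two tines, x 44 to 132, each 11 to 19 mm either side in y; flat top 29.6 mm above the underside; 3 mm thick for the first 12 mm, then 0.35 mm thicker per mm back
- fork_tip (a point): midway between the tine tips, level with their flat top: 132 mm ahead of the fork's origin, 29.6 mm above it. The top must bear up on the bridge, else the fork rises when let go and the ring comes up. It slides in at 3 to 9 N; once the ring is on its stop the push rises 2 to 3 N a mm: stop near 12 N. The tips are then 15 to 70 mm past the tube's axis, by the bridge's height. It stays by friction
- tube: the loose rigid steel tube, 16 mm in diameter, 165 mm long, 90 g, upright in the fitting with its foot 10 mm above the worktop (top at 175 mm). Origin: centre of its foot; z along the tube to the top. The foot is bevelled 2 mm; a groove 9 mm in diameter runs 13.5 to 20.5 mm above the foot
- stand: the stand, fixed to the worktop: white block 64 x 64 x 50 mm on an aluminium plate 90 x 90 x 6 mm. Origin: centre of the underside. One round hole from above, on its centre, 19.5 mm in diameter, 42 mm deep (floor 8 mm above the worktop), with a 3 mm bevel at the mouth
- stand_hole (a point): centre of the mouth of the stand's hole, 50 mm above the worktop
- check_vial: small upright clear vial with a blue cap, 26 mm in diameter, 62 mm high; leave alone. Origin: centre of its underside
- timer: lab timer lying face up, 66 x 62 x 18 mm; leave alone. Origin: centre of its underside
- petri_dish: closed petri dish, 62 mm in diameter, 15 mm high; leave alone. Origin: centre of its underside
There are look-alikes about, which are no part of the job. There is more than one size of the tube; the one meant has the size given above.

How it is judged:
On the way, in this order (a step that is already met when the one before it is completed fails the run):
1. the fork is under the bridge astride the tube, tips 8 mm or more past the tube's axis and 50 mm or more up (x of fork_tip in the frame of fitting above 0.008 m and y of fork_tip in the frame of fitting between -0.008 and 0.008 m and height (world z) of fork_tip above 0.05 m and height (world z) of tube below 0.02 m), for 0.2 s.
2. the tube has come straight up out of the fitting while the fork stays under the bridge (z of tube in the frame of fitting above 0.068 m and horizontal distance between tube and fitting below 0.03 m and angle between tube's own z axis and vertical below 0.2 rad and x of fork_tip in the frame of fitting above 0.008 m and height (world z) of fork_tip above 0.05 m), for 0.05 s.
At the end, for the whole second after the job is handed in: the tube stands in the stand's hole: foot within 5 mm of its centre sideways, at most 12 mm above the worktop, under 0.12 rad off upright, at rest; the fork is at rest under the bridge, tips at least 8 mm past the tube's old axis, within 10 mm sideways, at least 50 mm up (horizontal distance between tube and stand below 0.005 m and height (world z) of tube below 0.012 m and angle between tube's own z axis and vertical below 0.12 rad and linear speed of each of tube, fork below 0.02 m/s and x of fork_tip in the frame of fitting above 0.008 m and y of fork_tip in the frame of fitting between -0.01 and 0.01 m and height (world z) of fork_tip above 0.05 m); the robot touches nothing.
It fails at once if the fork is jammed in: its contact forces with the fitting add up to more than 45 N (contact force between fork and fitting above 45 N).
It fails at once if the tube is tugged or pressed against the fitting with more than 20 N (contact force between tube and fitting above 20 N).
It fails at once if the tube tips over (angle between tube's own z axis and vertical above 0.5 rad).
It fails at once if a bystander is moved more than 15 mm (distance of any of check_vial, timer, petri_dish from where it was at the start of the episode above 0.015 m).
It also fails if it takes over 72 s, if anything falls off the work surface, if the arm or the gripper's body presses on something with over 40 N, if the wrist force passes 120 N, or if a joint passes its speed limit or range.

## Robot

A 7-joint arm with a two-finger parallel gripper is mounted at the origin on a cart in front of the work surface, level with it; the furniture and walls round the work are solid. World frame = base frame: x ahead of the robot, y to its left, z up, the work surface at z = 0. Lengths are in m, angles in rad, forces in N, time in s.
With the tool pointing down it reaches from about 0.4 to 0.85 m from the base axis. Payload 4.5 kg.
Tool frame: the origin (TCP) lies where the fingers leave the gripper's body, on its centre line; the fingertips stand 64 mm ahead of it and the grasp point (between the pads) lies 45 mm ahead of it; z points along the fingers, y is the line along which they close (so a half turn about z gives the same grasp; the last joint's range is limited). The gripper opens to 88 mm and grips with 3 to 60 N. Pads are 18 mm wide; open, the fingers measure 123 mm over their backs; the gripper's body (75 mm by 187 mm) begins 45 mm behind the grasp point.
Start: joints at [-1.258, 0.689, -0.195, 1.565, 0.157, 0.902, -0.215], TCP at [0.172, 0.601, 0.303] pointing down, gripper open.
Joint ranges: [-3.01, 3.01], [-0.46, 2.08], [-1.47, 1.51], [0.13, 2.56], [-1, 4.14], [0.04, 2.09], [-2.66, 2.66]. Speed limits (rad/s): [2.57, 2.57, 3.14, 3.14, 3.14, 3.14, 3.14].

## Interface

Orientations are given as a unit quaternion [x, y, z, w].
In Python, from plant import r gives the robot as it stands.
- The arm moves only by the tool play_rows, never from a script. Its arguments are lists of equal length, an entry for each row: "translation": the shift along the tool's x, y, z in m, a list of three; "delta_rot": the turn, a rotation vector about the tool's x, y, z in degrees, a list of three; "grip": the opening, from -1 (shut) to 1 (fully open). In form: {"translation": [[x, y, z], ...], "delta_rot": [[rx, ry, rz], ...], "grip": [grip, ...]}. A call has 1 to 20 rows; each row shifts and turns the commanded pose from where the row before left it, along the tool's axes as they then stand; what a row does not reach is not made up. A row lasts 1/8 s, in which the tool goes at most 62.5 mm and 10.7 degrees, less where a joint would pass 70% of its speed; a pose out of reach is approached as far as the arm can. A call with a gripper value outside its range is refused whole. The fingers move at their own pace and stop on an object; "squeeze" is the grip in N (left out, the last holds). Time passes only in rows, so rows that do not move let the fingers close. It gives the time, the measured TCP pose, the force, the opening and the grip force at its end, in the units of the state.
- r.get_state(): the state, without advancing time (a new reading comes with each control period).
- r.snapshot(name): name is "scene" or "top" or "wrist"; returns the picture (420x560x3 uint8, blue, green, red); there is no depth.
- r.get_calibration(name): a dict with "intrinsics" (3x3 intrinsics, pixels), "eye" and "rotation" of the camera in the world. Camera axes: x right, y up, looking along -z (the intrinsics and any distortion apply to the point x, -y, -z); pixel columns grow to the right and rows downward; lengths in m; the calibration is good to about 2 mm. A picture is of the moment at which its call begins: read the wrist's pose just before it. get_calibration takes no time and is no camera call; for the wrist camera it gives the pose at the moment of the call.
- r.finish_job(): hands the job in; it is judged then, once.
Trained networks look in the newest picture that a camera, given by its name, has taken for a name from the list of things; names that differ only in an ending like _2 or _b are one class to them, and where a whole thing is asked for, a point or a joint stands for the part that bears it (a point fixed in the world has none). Each returns a list of dicts, best first, with "confidence" (0 to 1); they miss things now and then, are a little off and sometimes report something else, mostly with a low value. They report only what shows in the picture. A call takes as long as a camera call. They do not tell look-alikes from the thing itself.
- r.look_for(camera, target): "point" ([x, y, z] in m, in world coordinates, good to about 4 mm: the middle of the surface that is visible of it).
- r.silhouettes(camera, target): "pixels" (420x560 bool, what is visible of it).
The state is a dict: "clock": time; "q": joint angles; "qd": joint speeds; "joint_torque": joint torques, N m; "tool_pos": TCP position; "eef_rot": TCP orientation; "contact_force": force on the tool from outside, world axes, zero at the start; "moment": the same for the moment, N m; "opening": opening from 0.0 (shut) to 1.0 (fully open); "finger_force": force on a finger pad.
Only numpy, scipy, OpenCV 4.12 (cv2) and the standard library are available. Lean on these libraries where they do the work, as an engineer would, in place of code of your own. Each camera call takes 0.05 s, during which the arm holds its last target. There are 200 camera calls.

## Working session

There is one attempt and no reset: what is moved stays moved. The work goes in short steps, Python scripts to look and compute and a tool call to move; the robot and the scene stay as the last step left them, time stands still between calls to the robot, and variables do not carry over. Pictures are saved under pics/ and viewed, at most 10 in all, crops included, and the job is handed in when it is done.

Besides the shell and the picture viewer there is one more tool, called after "Emit:" by a JSON object that holds its "op" and its "data", one argument or row to a line. play_rows: Moves the arm, as the interface text tells. Its arguments: {"type":"object","properties":{"translation":{"type":"array","items":{"type":"array","items":{"type":"number"}}},"delta_rot":{"type":"array","items":{"type":"array","items":{"type":"number"}}},"grip":{"type":"array","items":{"type":"number"}},"squeeze":{"type":"number"}},"required":["translation","delta_rot","grip"]}

```bash
ls; mkdir -p pics; cat > h.py <<'E'
import numpy as np, cv2
from plant import r
from scipy.spatial.transform import Rotation as R
def proj(c,P):
    K=np.array(c["intrinsics"]);p=np.array(c["rotation"]).T@(np.array(P)-np.array(c["eye"]))
    u=K@np.array([p[0],-p[1],-p[2]]);return u[:2]/u[2]
def back(c,uv,z):
    K=np.array(c["intrinsics"]);d=np.linalg.inv(K)@np.array([uv[0],uv[1],1.]);d=np.array(c["rotation"])@np.array([d[0],-d[1],-d[2]])
    e=np.array(c["eye"]);return e+d*(z-e[2])/d[2]
E
python3 - <<'E'
from h import *
for n in("scene","top"):
    im=r.snapshot(n);cv2.imwrite(f"pics/{n}0.png",im)
    c=r.get_calibration(n);print(n,{k:np.round(c[k],3).tolist() for k in c if k!="name"})
    for t in("fitting","fork","tube","stand","stand_hole","collet_rest","fork_tip","check_vial","timer","petri_dish"):
        print(t,[(np.round(d["point"],3).tolist(),round(d["confidence"],2)) for d in r.look_for(n,t)][:4])
s=r.get_state();print(s)
E
```

```text
pics
scene {'intrinsics': [[421.846, 0.0, 276.855], [0.0, 421.846, 201.123], [0.0, 0.0, 1.0]], 'eye': [0.042, -0.476, 0.568], 'rotation': [0.438, -0.17, -0.331, 0.818]}
fitting [([0.575, -0.009, 0.013], 0.96)]
fork [([0.464, 0.201, 0.026], 0.85)]
tube [([0.586, -0.004, 0.127], 0.86), ([0.488, -0.076, 0.069], 0.78), ([0.587, 0.118, 0.067], 0.75)]
stand [([0.546, -0.198, 0.027], 0.7)]
stand_hole [([0.549, -0.195, 0.031], 0.91), ([0.464, 0.203, 0.025], 0.65)]
collet_rest [([0.575, -0.012, 0.007], 0.72)]
fork_tip [([0.465, 0.198, 0.029], 0.72), ([0.366, -0.002, 0.018], 0.27)]
check_vial [([0.663, -0.106, 0.036], 0.92), ([0.571, -0.01, 0.013], 0.36)]
timer [([0.366, -0.001, 0.018], 0.9), ([0.571, -0.011, 0.015], 0.68)]
petri_dish [([0.401, -0.178, 0.015], 0.96)]
top {'intrinsics': [[430.828, 0.0, 274.506], [0.0, 430.828, 204.051], [0.0, 0.0, 1.0]], 'eye': [0.459, 0.034, 1.007], 'rotation': [-0.043, 0.021, 0.717, -0.696]}
fitting [([0.469, 0.209, 0.031], 0.74), ([0.578, 0.008, 0.011], 0.62)]
fork [([0.469, 0.208, 0.03], 0.56)]
tube [([0.582, 0.004, 0.158], 0.68), ([0.369, 0.007, 0.016], 0.
[... 362 characters left out ...]
8626,  0.6890825 , -0.19458848,  1.56527947,  0.15732726,
        0.90250598, -0.21511425]), 'qd': array([-9.92972510e-04, -7.53521067e-04,  7.64741333e-05, -1.96781054e-04,
        3.44259329e-04, -4.31146033e-04, -1.59726888e-03]), 'joint_torque': array([ 5.10443388e-04, -5.27492702e+01, -1.26713678e+00, -1.53749388e+01,
       -5.20584604e-02, -5.42417838e-04,  2.15570998e-05]), 'tool_pos': array([0.17200219, 0.6008957 , 0.30275885]), 'eef_rot': array([1.38947218e-01, 9.90299787e-01, 5.42557132e-05, 1.57501176e-05]), 'contact_force': array([-0.27545746, -0.65633808,  0.01303522]), 'moment': array([ 0.01234623, -0.01923158,  0.0243188 ]), 'finger_force': 0.0, 'opening': 0.9988949450269322}
```

```bash
sed -i 's/np.array(c\["rotation"\])/R.from_quat(c["rotation"]).as_matrix()/g' h.py; ls pics
```

```text
scene0.png
top0.png
```

View pics/scene0.png

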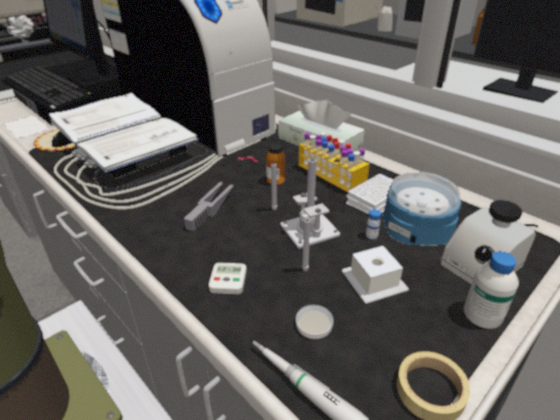

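View pics/top0.png

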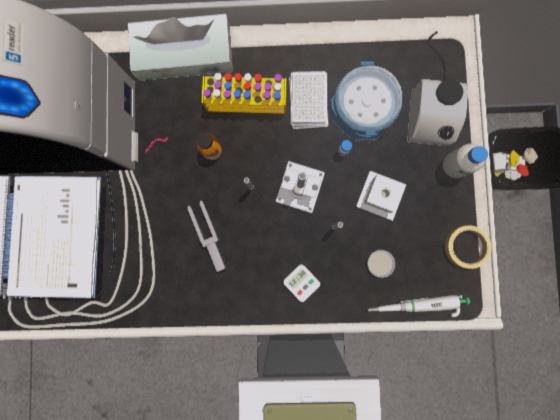

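```bash
python3 - <<'E'
from h import *
a=cv2.imread("pics/scene0.png");b=cv2.imread("pics/top0.png")
A=cv2.resize(a[130:290,250:410],(400,400),interpolation=2);B=cv2.resize(b[150:250,265:365],(400,400),interpolation=2)
C=cv2.resize(b[190:280,170:260],(400,400),interpolation=2);
cv2.imwrite("pics/c1.png",np.hstack([A,B]));
D=cv2.resize(b[160:230,345:415],(400,400),interpolation=2)
cv2.imwrite("pics/c2.png",np.hstack([C,D]))
E
```

```text
(no output)
```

View pics/c1.png

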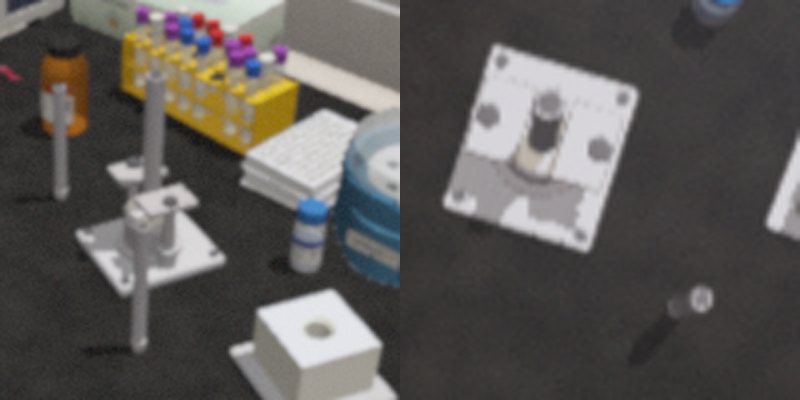

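View pics/c2.png

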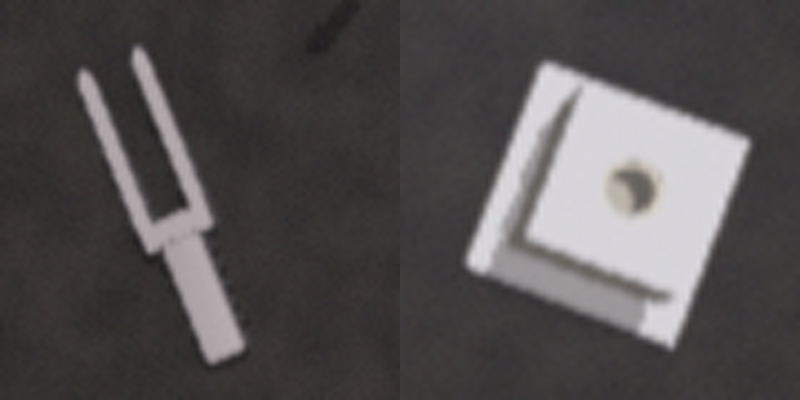

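```bash
python3 - <<'E'
from h import *
c=r.get_calibration("top")
def f(x,y,z,s,ox,oy):return back(c,(x/s+ox,y/s+oy),z)
q=np.array([f(x-400,y,.01,4,265-.375,150-.375) for x,y in((495,44),(637,92),(592,250),(445,205))])
print(q.round(4).tolist(),q.mean(0),[np.linalg.norm(q[i]-q[i-1]).round(4) for i in range(4)])
for i in range(4): d=q[i]-q[i-1];print(np.degrees(np.arctan2(d[1],d[0])).round(1))
print("tubetop",f(148,102,.175,4,265,150))
g=lambda x,y,z:f(x,y,z,400/90,170-.4,190-.4)
t=(g(84,72,.0296)+g(138,48,.0296))/2;e=g(226,355,.032);d=t-e
print("fork",t,e,np.linalg.norm(d),np.degrees(np.arctan2(d[1],d[0])))
s=lambda x,y,z:f(x-400,y,z,400/70,345-.4,160-.4)
print("hole",s(632,188,.05)); q=np.array([s(*p,.006) for p in((543,62),(750,140),(675,348),(467,268))]);print(q.mean(0))
m=r.silhouettes("top","fork")
for d in m[:2]:
  ys,xs=np.where(d["pixels"]);P=np.array([back(c,(x,y),.0296) for x,y in zip(xs,ys)]);mu=P.mean(0);w,v=np.linalg.eigh(np.cov(P[:,:2].T));a=v[:,1]*np.sign(v[0,1]);l=(P-mu)[:,:2]@a;print(d["confidence"],mu,np.degrees(np.arctan2(a[1],a[0])),l.min(),l.max(),mu[:2]+a*l.max(), mu[:2]+a*l.min())
print([np.round(back(c,p,.1),3) for p in((248,184),(337,226))])
E
```

```text
[[0.6507, 0.0293, 0.01], [0.6196, -0.0525, 0.01], [0.5281, -0.023, 0.01], [0.5569, 0.0613, 0.01]] [0.58883893 0.00377761 0.01      ] [np.float64(0.0991), np.float64(0.0875), np.float64(0.0961), np.float64(0.0891)]
-18.8
-110.9
162.1
71.1
tubetop [0.58878853 0.00450979 0.175     ]
fork [0.55572894 0.24733077 0.0296    ] [0.40354999 0.1898858  0.032     ] 0.16267795995814743 20.68067163945998
hole [ 0.56407347 -0.18275782  0.05      ]
[ 0.56264726 -0.18297354  0.006     ]
[array([0.586, 0.117, 0.1  ]), array([ 0.491, -0.068,  0.1  ])]
```

```bash
cat >> h.py <<'E'
def T(yaw,tilt):
    "tool rotation: fork-x heading yaw (deg), z tilted forward by tilt (deg)"
    a=np.radians(yaw);f=np.array([np.cos(a),np.sin(a),0]);l=np.array([-f[1],f[0],0]);t=np.radians(tilt)
    z=f*np.sin(t)-np.array([0,0,1])*np.cos(t);return np.column_stack([np.cross(l,z),l,z])
def plan(G,Rt,depth=.045):
    "print tool-frame shift (with the present axes, and with the target axes) to bring grasp point to G"
    s=r.get_state();p=s["tool_pos"];Rc=R.from_quat(s["eef_rot"]).as_matrix()
    tcp=np.array(G)-depth*Rt[:,2];d=tcp-p
    print("t",round(s["clock"],2),"tcp",p.round(4),"target",tcp.round(4),"rot(tool,deg)",np.degrees(R.from_matrix(Rc.T@Rt).as_rotvec()).round(2))
    print("shift cur axes",(Rc.T@d).round(4),"| target axes",(Rt.T@d).round(4),"F",s["contact_force"].round(2),"M",s["moment"].round(3),"open",round(s["opening"],3),round(s["finger_force"],2))
E
python3 - <<'E'
from h import *
a=np.radians(20.7);G=np.array([.4322-.02*np.cos(a),.2007-.02*np.sin(a),.16]);plan(G,T(20.7,22))
E
```

```text
t 1.15 tcp [0.172  0.6009 0.3027] target [0.3977 0.1877 0.2017] rot(tool,deg) [ -7.04 -21.24 -36.22]
shift cur axes [-0.3307 -0.3351  0.101 ] | target axes [-0.0225 -0.4663  0.1181] F [ 0.54  0.01 -0.22] M [-0.012 -0.045  0.046] open 0.999 0.0
```

Emit:
{"op": "play_rows", "data": {
  "translation": [
    [-0.033,-0.0335,0.01],
    [-0.033,-0.0335,0.01],
    [-0.033,-0.0335,0.01],
    [-0.033,-0.0335,0.01],
    [-0.033,-0.0335,0.01],
    [-0.033,-0.0335,0.01],
    [-0.033,-0.0335,0.01],
    [-0.033,-0.0335,0.01],
    [-0.033,-0.0335,0.01],
    [-0.033,-0.0335,0.01],
    [0,0,0],
    [0,0,0],
    [0,0,0],
    [0,0,0],
    [0,0,0],
    [0,0,0],
    [0,0,0],
    [0,0,0]
  ],
  "delta_rot": [
    [0,0,0],
    [0,0,0],
    [0,0,0],
    [0,0,0],
    [0,0,0],
    [0,0,0],
    [0,0,0],
    [0,0,0],
    [0,0,0],
    [0,0,0],
    [0,0,-9.2],
    [0,0,-9.2],
    [0,0,-9.2],
    [0,0,-9.2],
    [0,-7.4,0],
    [0,-7.4,0],
    [0,-7.4,0],
    [0,0,0]
  ],
  "grip": [1,1,1,1,1,1,1,1,1,1,1,1,1,1,1,1,1,1]
}}

```text
clock: 3.4
tool_pos: [0.3776, 0.1697, 0.1946]
eef_rot: [-0.185, 0.981, -0.012, 0.055]
contact_force: [-0.2, 0.4, 0.3]
opening: 1.0
finger_force: 0.0
```

```bash
python3 - <<'E'
from h import *
a=np.radians(20.7);G=np.array([.4322-.02*np.cos(a),.2007-.02*np.sin(a),.16]);plan(G,T(20.7,22))
c=r.get_calibration("wrist");im=r.snapshot("wrist");cv2.imwrite("pics/w1.png",im);np.save("w1.npy",c,allow_pickle=True)
m=r.silhouettes("wrist","fork");print(len(m),r.get_state()["q"].round(2))
f=np.array([np.cos(a),np.sin(a)]);o=np.array([.4322,.2007])
for d in m[:1]:
  ys,xs=np.where(d["pixels"]);P=np.array([back(c,(x,y),.0305) for x,y in zip(xs,ys)])[:,:2]
  mu=P.mean(0);w,v=np.linalg.eigh(np.cov(P.T));b=v[:,1]*np.sign(v[0,1]);print(d["confidence"],mu,np.degrees(np.arctan2(b[1],b[0])),((P-mu)@b).min(),((P-mu)@b).max(),(mu-o)@f,(mu-o)@[-f[1],f[0]],xs.min(),xs.max(),ys.min(),ys.max())
E
```

```text
t 3.4 tcp [0.3776 0.1697 0.1946] target [0.3977 0.1877 0.2017] rot(tool,deg) [ -2.32 -16.     1.14]
shift cur axes [-0.0259  0.0091 -0.0048] | target axes [-0.026   0.0097  0.0028] F [-0.23  0.35  0.35] M [0.028 0.112 0.005] open 1.0 0.0
1 [-0.39  0.65 -0.29  2.35  1.31  0.25  0.03]
0.56 [0.44600475 0.20572592] 21.723210286342844 -0.057556967411394155 0.11793805956575763 0.014690103670126393 -0.000178167723300471 280 320 213 363
```

View pics/w1.png

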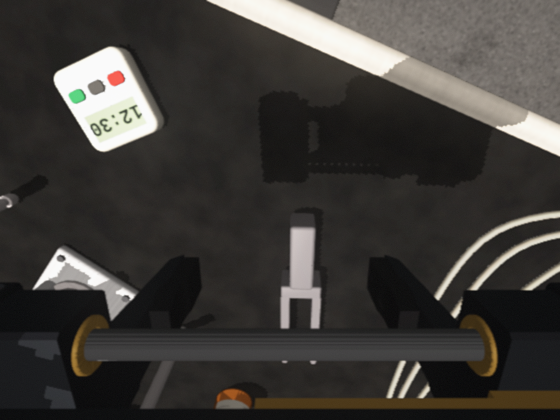

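Emit:
{"op": "play_rows", "data": {
  "translation": [
    [0,0,0],
    [0,0,0],
    [0,0,0],
    [0,0,0],
    [0,0,0],
    [0,0,0],
    [0,0,0]
  ],
  "delta_rot": [
    [-0.4,-2.5,0.2],
    [-0.4,-2.5,0.2],
    [-0.4,-2.5,0.2],
    [-0.4,-2.5,0.2],
    [-0.4,-2.5,0.2],
    [-0.4,-2.5,0.2],
    [0,0,0]
  ],
  "grip": [1,1,1,1,1,1,1]
}}

```text
clock: 4.38
tool_pos: [0.3785, 0.1688, 0.1942]
eef_rot: [-0.175, 0.968, 0.03, 0.176]
contact_force: [-1.1, -0.0, -0.8]
opening: 1.0
finger_force: 0.0
```

```bash
python3 - <<'E'
from h import *
a=np.radians(21);G=np.array([.4322-.02*np.cos(a),.2007-.02*np.sin(a),.12]);plan(G,T(21,22))
print(r.get_state()["q"].round(3))
E
```

```text
t 4.38 tcp [0.3785 0.1688 0.1942] target [0.3978 0.1875 0.1617] rot(tool,deg) [-0.38 -1.47 -0.38]
shift cur axes [-0.0117  0.0109  0.0391] | target axes [-0.0108  0.0106  0.0394] F [-1.07 -0.03 -0.82] M [-0.063  0.325  0.027] open 1.0 0.0
[-0.187  0.737 -0.669  2.543  2.168  0.657 -0.886]
```

```bash
python3 - <<'E'
from h import *
cs=r.get_calibration("scene");ct=r.get_calibration("top")
print("B foot",back(cs,(305.6,270),0),back(ct,(333.75,227.5),0)); 
F=np.array([.589,.004]);a=np.radians(-19);f=np.array([np.cos(a),np.sin(a)]);l=np.array([-f[1],f[0]])
A=back(cs,(274.4,208.8),0);print("A foot",A)
B=back(cs,(305.6,270),0)
for P,v in((A,166),(B,214)):
  print("fit frame",(P[:2]-F)@f,(P[:2]-F)@l,[(h,proj(cs,[P[0],P[1],h]).round(1).tolist(),proj(ct,[P[0],P[1],h]).round(1).tolist()) for h in(.11,.12,.13,.14,.15)],v)
E
```

```text
B foot [ 0.49473346 -0.07394238  0.        ] [ 0.49151305 -0.07127889  0.        ]
A foot [0.59378792 0.11864289 0.        ]
fit frame -0.03279700385911153 0.10995578228369177 [(0.11, [273.7, 167.9], [246.7, 179.7]), (0.12, [273.6, 163.9], [246.3, 179.0]), (0.13, [273.5, 159.8], [245.8, 178.3]), (0.14, [273.5, 155.8], [245.3, 177.6]), (0.15, [273.4, 151.6], [244.8, 176.8])] 166
fit frame -0.06375520569424815 -0.10438614691073096 [(0.11, [307.3, 224.7], [340.5, 224.0]), (0.12, [307.4, 220.2], [341.1, 223.8]), (0.13, [307.6, 215.7], [341.7, 223.6]), (0.14, [307.7, 211.1], [342.3, 223.4]), (0.15, [307.9, 206.4], [342.9, 223.2])] 214
```

```bash
python3 - <<'E'
from h import *
a=np.radians(21)
for z in(.075,.025): plan(np.array([.4322-.01*np.cos(a),.2007-.01*np.sin(a),z]),T(21,22))
E
```

```text
t 4.38 tcp [0.3785 0.1688 0.1942] target [0.4071 0.1911 0.1167] rot(tool,deg) [-0.38 -1.47 -0.38]
shift cur axes [-0.0053  0.0111  0.0847] | target axes [-0.0032  0.0106  0.0849] F [-1.07 -0.03 -0.82] M [-0.063  0.325  0.027] open 1.0 0.0
t 4.38 tcp [0.3785 0.1688 0.1942] target [0.4071 0.1911 0.0667] rot(tool,deg) [-0.38 -1.47 -0.38]
shift cur axes [0.0122 0.0113 0.1315] | target axes [0.0155 0.0106 0.1312] F [-1.07 -0.03 -0.82] M [-0.063  0.325  0.027] open 1.0 0.0
```

Emit:
{"op": "play_rows", "data": {
  "translation": [
    [0,0,0],
    [0,0,0],
    [-0.001,0.0035,0.021],
    [-0.001,0.0035,0.021],
    [-0.001,0.0036,0.021],
    [0,0,0.022],
    [0,0,0]
  ],
  "delta_rot": [
    [-0.4,-0.7,-0.4],
    [0,-0.7,0],
    [0,0,0],
    [0,0,0],
    [0,0,0],
    [0,0,0],
    [0,0,0]
  ],
  "grip": [1,1,1,1,1,1,1]
}}

```text
clock: 5.25
tool_pos: [0.4075, 0.1918, 0.116]
eef_rot: [-0.179, 0.965, 0.035, 0.187]
contact_force: [0.2, 0.4, -0.2]
opening: 0.999
finger_force: 0.0
```

```bash
python3 - <<'E'
from h import *
a=np.radians(21)
plan(np.array([.4322-.01*np.cos(a),.2007-.01*np.sin(a),.025]),T(21,22))
c=r.get_calibration("wrist");cv2.imwrite("pics/w2.png",r.snapshot("wrist"));print(r.get_state()["q"].round(3))
m=r.silhouettes("wrist","fork");o=np.array([.4322,.2007]);f=np.array([np.cos(a),np.sin(a)])
for d in m[:1]:
  ys,xs=np.where(d["pixels"]);P=np.array([back(c,(x,y),.0305) for x,y in zip(xs,ys)])[:,:2]
  u=(P-o)@f;w=(P-o)@[-f[1],f[0]]
  print(d["confidence"],u.min(),u.max())
  for lo in np.arange(-.03,.12,.015):
    k=abs(u-lo)<.004
    if k.any():print(round(lo,3),w[k].min().round(4),w[k].max().round(4))
E
```

```text
t 5.25 tcp [0.4075 0.1918 0.116 ] target [0.4071 0.1911 0.0667] rot(tool,deg) [ 0.04 -0.02 -0.02]
shift cur axes [ 0.019  -0.0006  0.0455] | target axes [ 0.019  -0.0006  0.0455] F [ 0.16  0.44 -0.17] M [-0.102  0.351  0.004] open 0.999 0.0
[-0.131  1.015 -0.803  2.488  2.213  0.934 -0.85 ]
0.88 -0.04868708454526685 0.10064163373449227
-0.03 -0.011 0.0105
-0.015 -0.0111 0.011
0.0 -0.0137 0.0133
0.015 -0.017 0.0165
0.03 -0.0185 0.0172
0.045 -0.0188 0.0179
0.06 -0.019 0.0186
0.075 -0.0192 0.0183
0.09 -0.0191 0.0178
```

Emit:
{"op": "play_rows", "data": {
  "translation": [
    [0.006,0,0.015],
    [0.006,0,0.015],
    [0.007,0,0.0155],
    [0,0,0],
    [0,0,0],
    [0,0,0],
    [0,0,0],
    [0,0,0]
  ],
  "delta_rot": [
    [0,0,0],
    [0,0,0],
    [0,0,0],
    [0,0,0],
    [0,0,0],
    [0,0,0],
    [0,0,0],
    [0,0,0]
  ],
  "grip": [1,1,1,1,-1,-1,-1,-1],
  "squeeze": 35
}}

```text
clock: 6.35
tool_pos: [0.4069, 0.1918, 0.0681]
eef_rot: [-0.179, 0.965, 0.036, 0.188]
contact_force: [-0.8, -0.5, -0.1]
opening: 0.568
finger_force: 0.0
```

```bash
python3 - <<'E'
from h import *
a=np.radians(21)
plan(np.array([.4322-.01*np.cos(a),.2007-.01*np.sin(a),.025]),T(21,22))
E
```

```text
t 6.35 tcp [0.4069 0.1918 0.0681] target [0.4071 0.1911 0.0667] rot(tool,deg) [0.1  0.12 0.02]
shift cur axes [ 0.0005 -0.0008  0.0012] | target axes [ 0.0005 -0.0008  0.0012] F [-0.85 -0.46 -0.1 ] M [-0.082  0.336 -0.036] open 0.568 0.0
```

Emit:
{"op": "play_rows", "data": {
  "translation": [
    [0,0,0],
    [0,0,0],
    [0,0,0],
    [0,0,0],
    [0,0,0],
    [-0.0075,0,-0.0185],
    [0,0,0]
  ],
  "delta_rot": [
    [0,0,0],
    [0,0,0],
    [0,0,0],
    [0,0,0],
    [0,0,0],
    [0,0,0],
    [0,0,0]
  ],
  "grip": [-1,-1,-1,-1,-1,-1,-1]
}}

```text
clock: 7.22
tool_pos: [0.407, 0.1919, 0.0885]
eef_rot: [-0.179, 0.965, 0.036, 0.189]
contact_force: [0.6, 0.2, -0.4]
opening: 0.248
finger_force: 34.9
```

```bash
python3 - <<'E'
from h import *
plan(np.array([.4322,.2007,.025]),T(21,22))
c=r.get_calibration("wrist");cv2.imwrite("pics/w3.png",r.snapshot("wrist"));s=r.get_state();Rt=R.from_quat(s["eef_rot"]).as_matrix()
m=r.silhouettes("top","fork") if r.snapshot("top") is not None else 0
ct=r.get_calibration("top")
from math import *
G=s["tool_pos"]+.045*Rt[:,2];a=radians(21);f=np.array([cos(a),sin(a)])
print(G)
for d in r.silhouettes("wrist","fork")[:1]:
  ys,xs=np.where(d["pixels"]);z=G[2]-.025+.0296;P=np.array([back(c,(x,y),z) for x,y in zip(xs,ys)])[:,:2]
  u=(P-G[:2])@f;w=(P-G[:2])@[-f[1],f[0]];print(d["confidence"],u.min(),u.max())
  for lo in np.arange(-.03,.14,.015):
    k=abs(u-lo)<.004
    if k.any():print(round(lo,3),w[k].min().round(4),w[k].max().round(4))
for d in m[:1]:
  ys,xs=np.where(d["pixels"]);P=np.array([back(ct,(x,y),z) for x,y in zip(xs,ys)])[:,:2];u=(P-G[:2])@f;w=(P-G[:2])@[-f[1],f[0]];k=u>u.max()-.03
  print("top",d["confidence"],u.min(),u.max(),w[k].min(),w[k].max())
E
```

```text
t 7.22 tcp [0.407  0.1919 0.0885] target [0.4165 0.1947 0.0667] rot(tool,deg) [0.12 0.19 0.03]
shift cur axes [-0.0009 -0.0009  0.0239] | target axes [-0.0009 -0.0009  0.0239] F [ 0.6   0.24 -0.44] M [-0.133  0.437 -0.04 ] open 0.248 34.9
[0.42281524 0.19801502 0.04627364]
0.67 -0.04679226166599518 0.12267600098671966
-0.03 -0.0097 0.0105
-0.015 -0.0106 0.012
0.0 -0.0103 0.0118
0.015 -0.013 0.0137
0.06 -0.018 0.018
0.075 -0.0193 0.0187
0.09 -0.0193 0.0184
0.105 -0.0196 0.0184
0.12 -0.0197 0.0178
top 0.62 0.019116388027477477 0.13956111546718514 -0.019039031546131423 0.018799126921502214
```

Emit:
{"op": "play_rows", "data": {
  "translation": [
    [0,0,0],
    [0,0,0],
    [0,0,0],
    [0,0,0],
    [0,0,0],
    [-0.006,-0.0197,0.0015],
    [-0.006,-0.0197,0.0015],
    [-0.006,-0.0197,0.0015],
    [-0.006,-0.0197,0.0015],
    [-0.006,-0.0197,0.0015],
    [-0.006,-0.0197,0.0015],
    [0,0,0],
    [0,0,0]
  ],
  "delta_rot": [
    [3,0,7.42],
    [3,0,7.42],
    [3,0,7.42],
    [3,0,7.42],
    [3,0,7.42],
    [0,0,0],
    [0,0,0],
    [0,0,0],
    [0,0,0],
    [0,0,0],
    [0,0,0],
    [0,0,0],
    [0,0,0]
  ],
  "grip": [-1,-1,-1,-1,-1,-1,-1,-1,-1,-1,-1,-1,-1]
}}

```text
clock: 9.05
tool_pos: [0.4046, 0.0684, 0.0924]
eef_rot: [0.162, 0.968, -0.03, 0.187]
contact_force: [0.1, -0.1, -2.1]
opening: 0.247
finger_force: 34.9
```

```bash
python3 - <<'E'
from h import *
plan([.4188,.0626,.0513],T(-19,22));print(r.get_state()["q"].round(3))
for n in("top","wrist","scene"):
  im=r.snapshot(n);cv2.imwrite(f"pics/{n}4.png",im)
  c=r.get_calibration(n);np.save(n+"4.npy",c,allow_pickle=True)
  print(n,[(np.round(d["point"],4).tolist(),round(d["confidence"],2)) for d in r.look_for(n,"tube")+r.look_for(n,"fork_tip")][:5])
b=cv2.imread("pics/top4.png")[150:270,240:360];w=cv2.imread("pics/wrist4.png")
cv2.imwrite("pics/c4.png",np.hstack([cv2.resize(b,(400,400),interpolation=2),cv2.resize(w,(400,300))[:, :].repeat(1,0) if 0 else cv2.copyMakeBorder(cv2.resize(w,(400,300)),0,100,0,0,0)]))
E
```

```text
t 9.05 tcp [0.4046 0.0684 0.0924] target [0.4029 0.0681 0.093 ] rot(tool,deg) [ 0.1  -0.12 -0.02]
shift cur axes [ 0.0012 -0.0009 -0.0011] | target axes [ 0.0012 -0.0009 -0.0011] F [ 0.13 -0.15 -2.07] M [0.173 0.417 0.013] open 0.247 34.9
[ 0.079  1.174 -0.982  2.56   1.984  1.284 -1.277]
top [([0.5905, 0.1166, 0.0994], 0.55), ([0.4731, 0.05, 0.0515], 0.83)]
wrist [([0.4086, 0.0625, 0.0521], 0.77)]
scene [([0.4879, -0.0747, 0.0687], 0.82), ([0.5866, 0.1166, 0.0675], 0.78), ([0.5844, 0.0011, 0.1288], 0.74), ([0.4905, 0.0302, 0.0505], 0.86)]
```

View pics/c4.png

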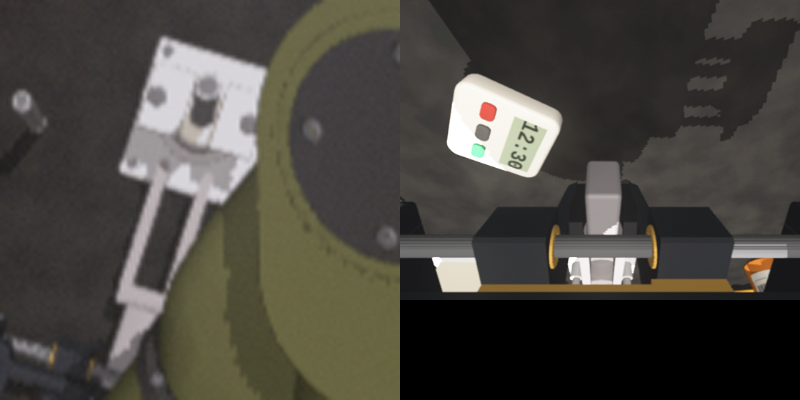

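```bash
python3 - <<'E'
from h import *
c=np.load("top4.npy",allow_pickle=True).item();im=cv2.cvtColor(cv2.imread("pics/top4.png"),6).astype(np.float32)
F=np.array([.589,.004]);a=np.radians(-19);f=np.array([np.cos(a),np.sin(a)]);l=np.array([-f[1],f[0]])
def prof(x,z,ys):
    p=np.array([proj(c,[*(F+x*f+y*l),z]) for y in ys],np.float32);return cv2.remap(im,p[None,:,0].copy(),p[None,:,1].copy(),1)[0]
ys=np.arange(-.03,.031,.002)
print("y mm",(ys*1000).round().astype(int).tolist())
for x in(-.04,-.05,-.06,-.07,-.08,-.09,-.1): print(x,prof(x,.0545,ys).astype(int).tolist())
print("tube top z.175")
for x in(-.006,-.003,0,.003,.006):print(x,prof(x,.175,ys).astype(int).tolist())
E
```

```text
y mm [-30, -28, -26, -24, -22, -20, -18, -16, -14, -12, -10, -8, -6, -4, -2, 0, 2, 4, 6, 8, 10, 12, 14, 16, 18, 20, 22, 24, 26, 28, 30]
-0.04 [173, 157, 154, 155, 156, 161, 172, 177, 176, 167, 157, 155, 158, 166, 203, 212, 212, 204, 181, 158, 150, 131, 118, 121, 138, 152, 154, 154, 154, 154, 155]
-0.05 [172, 206, 201, 207, 209, 205, 191, 181, 181, 187, 199, 207, 211, 210, 209, 210, 211, 208, 207, 198, 179, 173, 179, 179, 174, 159, 154, 171, 197, 207, 209]
-0.06 [71, 67, 59, 57, 61, 96, 150, 178, 178, 159, 88, 52, 51, 55, 57, 56, 55, 58, 60, 64, 95, 147, 176, 177, 160, 92, 53, 47, 51, 55, 57]
-0.07 [84, 80, 73, 63, 63, 91, 156, 175, 177, 156, 103, 55, 47, 53, 58, 57, 59, 59, 58, 64, 94, 156, 174, 176, 156, 107, 58, 52, 56, 56, 55]
-0.08 [89, 88, 83, 76, 74, 100, 149, 176, 178, 169, 106, 58, 50, 56, 56, 57, 58, 57, 58, 66, 99, 151, 175, 176, 159, 102, 61, 54, 55, 54, 55]
-0.09 [92, 90, 86, 82, 78, 72, 91, 140, 172, 163, 111, 57, 46, 49, 54, 55, 55, 55, 57, 61, 92, 147, 175, 176, 164, 113, 59, 55, 58, 57, 56]
-0.1 [91, 89, 87, 86, 81, 78, 71, 79, 124, 139, 100, 55, 46, 51, 54, 53, 53, 5
[... 182 characters left out ...]
 201, 213, 214, 214, 214, 214, 214, 213, 210, 210, 212]
-0.003 [166, 211, 214, 214, 213, 213, 214, 214, 213, 204, 190, 190, 164, 155, 138, 135, 137, 143, 157, 157, 207, 213, 214, 213, 213, 214, 214, 214, 214, 213, 213]
0 [150, 206, 213, 213, 214, 214, 214, 213, 213, 210, 205, 200, 182, 149, 135, 133, 132, 134, 155, 172, 200, 213, 214, 214, 213, 214, 214, 214, 214, 213, 213]
0.003 [149, 200, 212, 209, 209, 212, 209, 206, 209, 205, 205, 204, 189, 171, 143, 135, 142, 155, 176, 190, 202, 210, 210, 211, 210, 211, 211, 211, 213, 211, 209]
0.006 [131, 205, 212, 208, 207, 212, 208, 203, 211, 204, 211, 213, 210, 205, 184, 174, 179, 191, 204, 208, 207, 209, 205, 208, 210, 205, 206, 209, 211, 209, 207]
```

Emit:
{"op": "play_rows", "data": {
  "translation": [
    [-0.0003,0.0005,-0.0008],
    [-0.0046,0,0.0019],
    [-0.0046,0,0.0019],
    [-0.0046,0,0.0019],
    [-0.0023,0,0.0009],
    [0,0,0]
  ],
  "delta_rot": [
    [0,0,0],
    [0,0,0],
    [0,0,0],
    [0,0,0],
    [0,0,0],
    [0,0,0]
  ],
  "grip": [-1,-1,-1,-1,-1,-1]
}}

```text
clock: 10.25
tool_pos: [0.4217, 0.0633, 0.0934]
eef_rot: [0.162, 0.968, -0.031, 0.188]
contact_force: [0.3, 0.1, -0.8]
opening: 0.245
finger_force: 34.9
```

```bash
cat >> h.py <<'E'
def st():
    s=r.get_state();Rt=R.from_quat(s["eef_rot"]).as_matrix();G=s["tool_pos"]+.045*Rt[:,2]
    a=np.radians(-19);f=np.array([np.cos(a),np.sin(a),0]);l=np.array([-f[1],f[0],0]);t=G+.142*f+[0,0,.0032]-np.array([.589,.004,0])
    print("t",round(s["clock"],2),"tip fit mm",(1e3*np.array([t@f,t@l,t[2]])).round(2),"F f,l,z",np.round([s["contact_force"]@f,s["contact_force"]@l,s["contact_force"][2]],2),"M",s["moment"].round(3),"rot",np.degrees(R.from_matrix(Rt.T@T(-19,22)).as_rotvec()).round(2),"q4",s["q"][3].round(3))
E
python3 -c "
from h import *
st()"
```

```text
t 10.25 tip fit mm [-18.62   1.63  54.85] F f,l,z [ 0.23  0.2  -0.8 ] M [0.181 0.467 0.001] rot [ 0.06 -0.05 -0.05] q4 2.514
```

Emit:
{"op": "play_rows", "data": {
  "translation": [
    [-0.0023,0,0.00093],
    [-0.0023,0,0.00093],
    [-0.0023,0,0.00093],
    [-0.0023,0,0.00093],
    [0,0,0]
  ],
  "delta_rot": [
    [0,0,0],
    [0,0,0],
    [0,0,0],
    [0,0,0],
    [0,0,0]
  ],
  "grip": [-1,-1,-1,-1,-1]
}}

```text
clock: 10.88
tool_pos: [0.4312, 0.0601, 0.0934]
eef_rot: [0.162, 0.968, -0.031, 0.188]
contact_force: [-0.5, -0.0, -1.0]
opening: 0.246
finger_force: 34.9
```

```bash
python3 -c "
from h import *
st()"
```

```text
t 10.88 tip fit mm [-8.69  1.7  54.83] F f,l,z [-0.43 -0.16 -0.96] M [0.12  0.409 0.017] rot [ 0.06 -0.04 -0.05] q4 2.489
```

Emit:
{"op": "play_rows", "data": {
  "translation": [
    [-0.0006,0,-0.0014],
    [-0.0006,0,-0.0014],
    [0,0,0]
  ],
  "delta_rot": [
    [0,0,0],
    [0,0,0],
    [0,0,0]
  ],
  "grip": [-1,-1,-1]
}}

```text
clock: 11.25
tool_pos: [0.431, 0.0603, 0.0965]
eef_rot: [0.162, 0.968, -0.031, 0.188]
contact_force: [-0.7, 0.1, -0.3]
opening: 0.244
finger_force: 34.9
```

```bash
python3 -c "
from h import *
st()"
```

```text
t 11.25 tip fit mm [-8.86  1.87 58.01] F f,l,z [-0.68 -0.14 -0.34] M [0.186 0.446 0.025] rot [ 0.08 -0.05 -0.01] q4 2.489
```

Emit:
{"op": "play_rows", "data": {
  "translation": [
    [-0.0006,0,-0.0014],
    [-0.0006,0,-0.0014],
    [0,0,0]
  ],
  "delta_rot": [
    [0,0,0],
    [0,0,0],
    [0,0,0]
  ],
  "grip": [-1,-1,-1]
}}

```text
clock: 11.62
tool_pos: [0.4312, 0.0602, 0.0996]
eef_rot: [0.162, 0.968, -0.031, 0.188]
contact_force: [0.2, 0.2, -0.6]
opening: 0.249
finger_force: 34.9
```

```bash
python3 -c "
from h import *
st()"
```

```text
t 11.62 tip fit mm [-8.71  1.84 61.06] F f,l,z [ 0.11  0.25 -0.58] M [0.127 0.384 0.009] rot [ 0.08 -0.04 -0.02] q4 2.489
```

Emit:
{"op": "play_rows", "data": {
  "translation": [
    [-0.0006,0,-0.0014],
    [-0.0006,0,-0.0014],
    [0,0,0]
  ],
  "delta_rot": [
    [0,0,0],
    [0,0,0],
    [0,0,0]
  ],
  "grip": [-1,-1,-1]
}}

```text
clock: 12.0
tool_pos: [0.4312, 0.0602, 0.1026]
eef_rot: [0.162, 0.968, -0.031, 0.188]
contact_force: [0.4, 1.2, -0.6]
opening: 0.246
finger_force: 34.9
```

```bash
python3 -c "
from h import *
st()"
```

```text
t 12.0 tip fit mm [-8.68  1.83 64.08] F f,l,z [-0.04  1.24 -0.55] M [ 0.097  0.447 -0.026] rot [ 0.08 -0.05 -0.02] q4 2.489
```

Emit:
{"op": "play_rows", "data": {
  "translation": [
    [-0.0006,0,-0.0014],
    [-0.0006,0,-0.0014],
    [0,0,0]
  ],
  "delta_rot": [
    [0,0,0],
    [0,0,0],
    [0,0,0]
  ],
  "grip": [-1,-1,-1]
}}

```text
clock: 12.38
tool_pos: [0.4313, 0.0602, 0.1057]
eef_rot: [0.162, 0.968, -0.031, 0.188]
contact_force: [-0.7, -0.3, -1.1]
opening: 0.244
finger_force: 34.9
```

```bash
python3 -c "
from h import *
st()"
```

```text
t 12.38 tip fit mm [-8.62  1.81 67.11] F f,l,z [-0.57 -0.46 -1.09] M [ 0.099  0.395 -0.06 ] rot [ 0.08 -0.05 -0.02] q4 2.489
```

Emit:
{"op": "play_rows", "data": {
  "translation": [
    [-0.0006,0,-0.0014],
    [-0.0006,0,-0.0014],
    [0,0,0]
  ],
  "delta_rot": [
    [0,0,0],
    [0,0,0],
    [0,0,0]
  ],
  "grip": [-1,-1,-1]
}}

```text
clock: 12.75
tool_pos: [0.431, 0.0599, 0.1085]
eef_rot: [0.162, 0.968, -0.031, 0.187]
contact_force: [-1.0, -0.4, -3.0]
opening: 0.249
finger_force: 35.0
```

```bash
python3 -c "
from h import *
st()"
```

```text
t 12.75 tip fit mm [-8.84  1.42 69.94] F f,l,z [-0.81 -0.73 -3.01] M [ 0.202  0.871 -0.138] rot [ 0.03 -0.1  -0.02] q4 2.489
```

Emit:
{"op": "play_rows", "data": {
  "translation": [
    [0.0003,0,0.0007],
    [-0.00445,0,0.0018],
    [-0.00445,0,0.0018],
    [-0.00445,0,0.0018],
    [-0.00445,0,0.0018],
    [0,0,0]
  ],
  "delta_rot": [
    [0,0,0],
    [0,0,0],
    [0,0,0],
    [0,0,0],
    [0,0,0],
    [0,0,0]
  ],
  "grip": [-1,-1,-1,-1,-1,-1]
}}

```text
clock: 13.5
tool_pos: [0.45, 0.0536, 0.1078]
eef_rot: [0.163, 0.968, -0.031, 0.188]
contact_force: [0.9, 0.1, -3.6]
opening: 0.245
finger_force: 35.0
```

```bash
python3 -c "
from h import *
st()"
```

```text
t 13.5 tip fit mm [11.24  1.64 69.28] F f,l,z [ 0.83  0.44 -3.57] M [0.215 0.656 0.024] rot [ 0.05 -0.01 -0.08] q4 2.439
```

Emit:
{"op": "play_rows", "data": {
  "translation": [
    [0.0002,0,0.0005],
    [-0.00445,0,0.0018],
    [-0.00445,0,0.0018],
    [-0.00445,0,0.0018],
    [-0.00445,0,0.0018],
    [0,0,0]
  ],
  "delta_rot": [
    [0,0,0],
    [0,0,0],
    [0,0,0],
    [0,0,0],
    [0,0,0],
    [0,0,0]
  ],
  "grip": [-1,-1,-1,-1,-1,-1]
}}

```text
clock: 14.25
tool_pos: [0.4681, 0.0473, 0.1072]
eef_rot: [0.163, 0.968, -0.031, 0.188]
contact_force: [0.6, -0.7, -2.5]
opening: 0.252
finger_force: 35.0
```

```bash
python3 -c "
from h import *
st()
im=r.snapshot('scene')[110:230,220:400];cv2.imwrite('pics/s5.png',cv2.resize(im,(780,520),interpolation=2))"
```

```text
t 14.25 tip fit mm [30.41  1.6  68.7 ] F f,l,z [ 0.78 -0.44 -2.53] M [ 0.193  0.665 -0.021] rot [ 0.05 -0.02 -0.08] q4 2.39
```

View pics/s5.png

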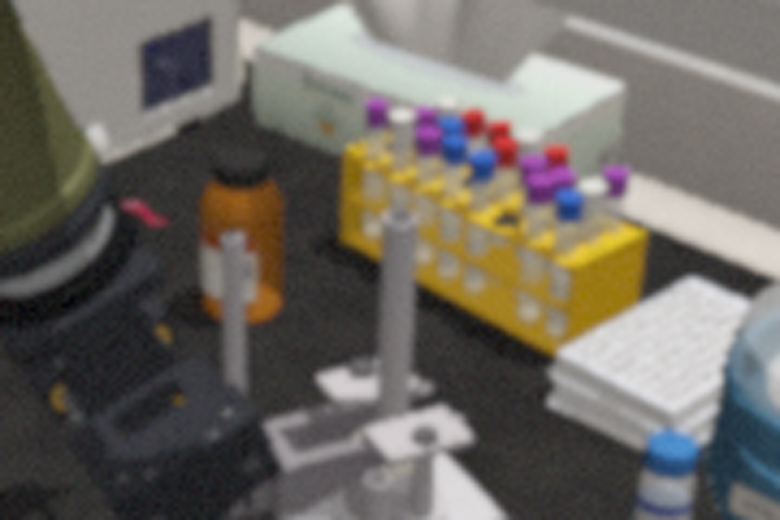

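Emit:
{"op": "play_rows", "data": {
  "translation": [
    [0.0006,0,0.0014],
    [0.0006,0,0.0014],
    [0,0,0],
    [0,0,0],
    [0,0,0]
  ],
  "delta_rot": [
    [0,0,0],
    [0,-0.7,0],
    [0,-0.7,0],
    [0,0,0],
    [0,0,0]
  ],
  "grip": [-1,-1,-1,-1,-1]
}}

```text
clock: 14.92
tool_pos: [0.4674, 0.0478, 0.1041]
eef_rot: [0.161, 0.966, -0.033, 0.199]
contact_force: [-0.6, -0.0, -1.5]
opening: 0.245
finger_force: 35.0
```

```bash
sed -i 's/T(-19,22)).as_rotvec/T(-19,23.4)).as_rotvec/' h.py; python3 -c "
from h import *
st()"
```

```text
t 14.93 tip fit mm [30.56  1.88 65.98] F f,l,z [-0.54 -0.21 -1.47] M [0.27  0.619 0.046] rot [ 0.08 -0.08  0.  ] q4 2.407
```

Emit:
{"op": "play_rows", "data": {
  "translation": [
    [-0.00275,0,0.0012],
    [-0.00275,0,0.0012],
    [0,0,0]
  ],
  "delta_rot": [
    [0,0,0],
    [0,0,0],
    [0,0,0]
  ],
  "grip": [-1,-1,-1]
}}

```text
clock: 15.3
tool_pos: [0.4735, 0.0454, 0.1042]
eef_rot: [0.162, 0.966, -0.033, 0.2]
contact_force: [0.1, -0.5, -1.0]
opening: 0.248
finger_force: 35.0
```

```bash
python3 -c "
from h import *
st()"
```

```text
t 15.3 tip fit mm [37.11  1.6  66.1 ] F f,l,z [ 0.26 -0.43 -1.01] M [ 0.143  0.557 -0.004] rot [ 0.05 -0.03 -0.06] q4 2.391
```

Emit:
{"op": "play_rows", "data": {
  "translation": [
    [-0.0002,0,-0.0004],
    [-0.00275,0,0.0012],
    [-0.00275,0,0.0012],
    [0,0,0]
  ],
  "delta_rot": [
    [0,0,0],
    [0,0,0],
    [0,0,0],
    [0,0,0]
  ],
  "grip": [-1,-1,-1,-1]
}}

```text
clock: 15.8
tool_pos: [0.4785, 0.0436, 0.1045]
eef_rot: [0.162, 0.966, -0.033, 0.199]
contact_force: [-4.1, -0.2, -0.5]
opening: 0.249
finger_force: 35.0
```

```bash
python3 -c "
from h import *
st()"
```

```text
t 15.8 tip fit mm [42.45  1.57 66.37] F f,l,z [-3.79 -1.47 -0.52] M [ 0.302  1.22  -0.088] rot [ 0.06 -0.11 -0.01] q4 2.377
```

Emit:
{"op": "play_rows", "data": {
  "translation": [
    [-0.0023,0,0.001],
    [-0.0023,0,0.001],
    [0,0,0]
  ],
  "delta_rot": [
    [0,0,0],
    [0,0,0],
    [0,0,0]
  ],
  "grip": [-1,-1,-1]
}}

```text
clock: 16.18
tool_pos: [0.483, 0.0421, 0.1045]
eef_rot: [0.161, 0.966, -0.033, 0.199]
contact_force: [-4.6, 1.4, 0.5]
opening: 0.245
finger_force: 35.0
```

```bash
python3 -c "
from h import *
st()"
```

```text
t 16.18 tip fit mm [47.12  1.55 66.32] F f,l,z [-4.83 -0.23  0.5 ] M [ 0.265  1.425 -0.222] rot [ 0.07 -0.14  0.02] q4 2.364
```

Emit:
{"op": "play_rows", "data": {
  "translation": [
    [-0.0023,0,0.001],
    [-0.0023,0,0.001],
    [0,0,0]
  ],
  "delta_rot": [
    [0,0,0],
    [0,0,0],
    [0,0,0]
  ],
  "grip": [-1,-1,-1]
}}

```text
clock: 16.55
tool_pos: [0.4874, 0.0405, 0.1045]
eef_rot: [0.161, 0.966, -0.033, 0.199]
contact_force: [-5.2, 1.2, 1.2]
opening: 0.249
finger_force: 35.0
```

```bash
python3 -c "
from h import *
st()"
```

```text
t 16.55 tip fit mm [51.82  1.54 66.32] F f,l,z [-5.36 -0.56  1.22] M [ 0.194  1.504 -0.169] rot [ 0.07 -0.17  0.04] q4 2.352
```

Emit:
{"op": "play_rows", "data": {
  "translation": [
    [-0.0002,0,-0.0004],
    [-0.0018,0,0.0008],
    [-0.0018,0,0.0008],
    [0,0,0]
  ],
  "delta_rot": [
    [0,0,0],
    [0,0,0],
    [0,0,0],
    [0,0,0]
  ],
  "grip": [-1,-1,-1,-1]
}}

```text
clock: 17.05
tool_pos: [0.4896, 0.0397, 0.1046]
eef_rot: [0.16, 0.967, -0.032, 0.197]
contact_force: [-10.1, 1.4, 2.7]
opening: 0.248
finger_force: 35.0
```

```bash
python3 -c "
from h import *
st()"
```

```text
t 17.05 tip fit mm [53.99  1.46 66.43] F f,l,z [-9.99 -2.    2.75] M [ 0.408  2.102 -0.275] rot [ 0.11 -0.37  0.13] q4 2.345
```

Emit:
{"op": "play_rows", "data": {
  "translation": [
    [-0.0002,0,-0.0005],
    [0,0,0],
    [0,0,0]
  ],
  "delta_rot": [
    [0,0,0],
    [0,0,0],
    [0,0,0]
  ],
  "grip": [-1,-1,-1]
}}

```text
clock: 17.42
tool_pos: [0.4896, 0.0396, 0.105]
eef_rot: [0.161, 0.967, -0.032, 0.197]
contact_force: [-9.8, 2.8, 1.2]
opening: 0.245
finger_force: 35.0
```

```bash
python3 -c "
from h import *
st()"
```

```text
t 17.43 tip fit mm [54.02  1.41 66.74] F f,l,z [-10.13  -0.52   1.24] M [ 0.489  2.18  -0.186] rot [ 0.1  -0.38  0.12] q4 2.344
```

Emit:
{"op": "play_rows", "data": {
  "translation": [
    [-0.0002,0,-0.0005],
    [-0.0008,0,0.00035],
    [0,0,0],
    [0,0,0]
  ],
  "delta_rot": [
    [0,0,0],
    [0,0,0],
    [0,0,0],
    [0,0,0]
  ],
  "grip": [-1,-1,-1,-1]
}}

```text
clock: 17.92
tool_pos: [0.4898, 0.0396, 0.1051]
eef_rot: [0.16, 0.967, -0.032, 0.196]
contact_force: [-10.9, 3.0, -0.6]
opening: 0.243
finger_force: 35.0
```

```bash
python3 -c "
from h import *
st()"
```

```text
t 17.93 tip fit mm [54.13  1.4  66.86] F f,l,z [-11.24  -0.71  -0.57] M [ 0.684  2.495 -0.199] rot [ 0.11 -0.49  0.15] q4 2.343
```

Emit:
{"op": "play_rows", "data": {
  "translation": [
    [0,0,0],
    [0,0,0],
    [0,0,0],
    [0,0,0],
    [0,0,0],
    [0,0,-0.03],
    [0,0,-0.04],
    [0,0,-0.04],
    [0,0,-0.04],
    [0,0,0]
  ],
  "delta_rot": [
    [0,0,0],
    [0,0,0],
    [0,0,0],
    [0,0,0],
    [0,0,0],
    [0,0,0],
    [0,0,0],
    [0,0,0],
    [0,0,0],
    [0,0,0]
  ],
  "grip": [0.3,0.3,0.3,0.3,0.3,0.3,0.3,0.3,0.3,0.3]
}}

```text
clock: 19.18
tool_pos: [0.4368, 0.0588, 0.2461]
eef_rot: [0.161, 0.966, -0.032, 0.202]
contact_force: [-0.2, -0.7, 0.3]
opening: 0.646
finger_force: 0.0
```

```bash
python3 - <<'E'
from h import *
st();print(r.get_state()["q"].round(2))
a=r.snapshot("scene");b=r.snapshot("top");cv2.imwrite("pics/scene6.png",a);cv2.imwrite("pics/top6.png",b)
cv2.imwrite("pics/c6.png",np.hstack([cv2.resize(a[150:270,240:360],(400,400),interpolation=2),cv2.resize(b[130:250,240:360],(400,400),interpolation=2)]))
E
```

```text
t 19.18 tip fit mm [ -1.68   2.45 208.1 ] F f,l,z [ 0.01 -0.74  0.29] M [ 0.115  0.331 -0.016] rot [0.21 0.21 0.04] q4 2.409
[ 0.24  0.72 -1.06  2.41  1.6   0.94 -0.81]
```

View pics/c6.png

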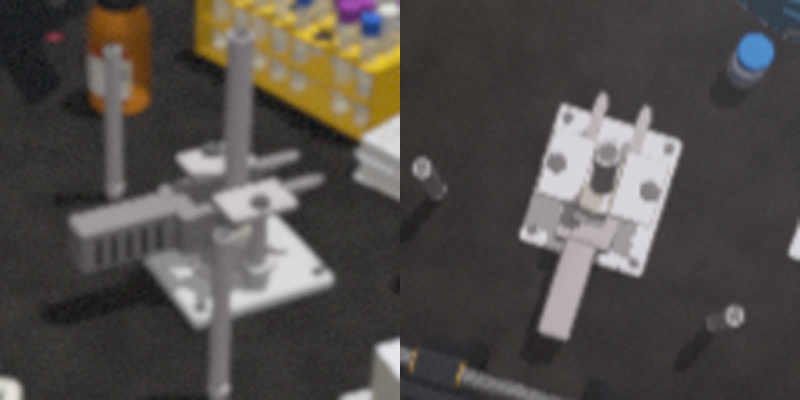

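```bash
python3 - <<'E'
from h import *
plan([.5888,.0043,.22],T(-19,0))
E
```

```text
t 19.27 tcp [0.4369 0.0578 0.2438] target [0.5888 0.0043 0.265 ] rot(tool,deg) [ 6.000e-02  2.341e+01 -2.000e-02]
shift cur axes [-0.1562 -0.0011  0.0445] | target axes [-0.161  -0.0011 -0.0212] F [-0.27 -0.02  0.07] M [ 0.129  0.356 -0.014] open 0.653 0.0
```

Emit:
{"op": "play_rows", "data": {
  "translation": [
    [-0.0312,0,0.005],
    [-0.0312,0,0.007],
    [-0.0312,0,0.01],
    [-0.0312,0,0.0105],
    [-0.0312,-0.001,0.012],
    [0,0,0],
    [0,0,0],
    [0,0,0],
    [0,0,0],
    [0,0,0],
    [0,0,0],
    [0,0,0]
  ],
  "delta_rot": [
    [0,0,0],
    [0,0,0],
    [0,0,0],
    [0,0,0],
    [0,0,0],
    [0,3.9,0],
    [0,3.9,0],
    [0,3.9,0],
    [0,3.9,0],
    [0,3.9,0],
    [0,3.9,0],
    [0,0,0]
  ],
  "grip": [0.3,0.3,0.3,0.3,0.3,0.3,0.3,0.3,0.3,0.3,0.3,0.3]
}}

```text
clock: 20.78
tool_pos: [0.5888, 0.0036, 0.2623]
eef_rot: [0.166, 0.986, 0.0, -0.002]
contact_force: [0.4, -0.0, -0.0]
opening: 0.652
finger_force: 0.0
```

```bash
python3 - <<'E'
from h import *
plan([.5888,.0043,.14],T(-19,0));print(r.get_state()["q"].round(2))
c=r.get_calibration("wrist");im=r.snapshot("wrist");cv2.imwrite("pics/w7.png",im);np.save("w7.npy",c,allow_pickle=True)
print([(np.round(d["point"],4).tolist(),round(d["confidence"],2)) for d in r.look_for("wrist","tube")+r.look_for("wrist","stand_hole")],proj(c,[.5888,.0043,.175]),proj(c,[.564,-.183,.05]))
E
```

```text
t 20.77 tcp [0.5888 0.0036 0.2623] target [0.5888 0.0043 0.185 ] rot(tool,deg) [ 0.02 -0.21 -0.15]
shift cur axes [-0.0001  0.0006  0.0773] | target axes [0.0002 0.0006 0.0773] F [ 0.42 -0.05 -0.03] M [-0.006  0.032 -0.033] open 0.652 0.0
[ 0.47  0.91 -1.09  1.69  0.88  1.12  0.35]
[([0.4981, -0.0658, 0.0906], 0.73), ([0.5901, 0.1134, 0.0912], 0.68), ([0.585, 0.0025, 0.1522], 0.56), ([0.5527, -0.1706, 0.0471], 0.66), ([0.5349, 0.0187, 0.0667], 0.44)] [283.16797105 252.73549709] [100.78096944 232.76980218]
```

```bash
python3 - <<'E'
from h import *
w=cv2.imread("pics/w7.png");cv2.imwrite("pics/c7.png",np.hstack([cv2.resize(w[200:300,233:333],(400,400),interpolation=2),cv2.resize(w[183:283,51:151],(400,400),interpolation=2)]))
E
```

```text
(no output)
```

View pics/c7.png

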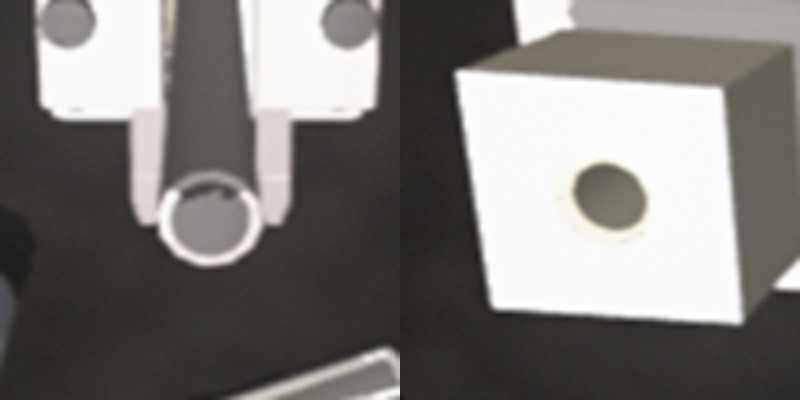

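```bash
python3 - <<'E'
from h import *
c=np.load("w7.npy",allow_pickle=True).item()
print("tube",back(c,(285.1,253.9),.175))
p=lambda x,y:back(c,((x-400)/4+51-.4,y/4+183-.4),.05)
q=np.array([p(*v) for v in((455,70),(725,88),(742,323),(492,308))]);print("stand",q.mean(0),[np.linalg.norm(q[i]-q[i-1]).round(4) for i in range(4)],"hole",p(605,203))
E
```

```text
tube [0.58990366 0.00513749 0.175     ]
stand [ 0.56438059 -0.18221215  0.05      ] [np.float64(0.0648), np.float64(0.0655), np.float64(0.0646), np.float64(0.0647)] hole [ 0.56491712 -0.18229528  0.05      ]
```

Emit:
{"op": "play_rows", "data": {
  "translation": [
    [0,0.0012,0.0],
    [0,0,0.0193],
    [0,0,0.0193],
    [0,0,0.0193],
    [0,0,0.0193],
    [0,0,0],
    [0,0,0],
    [0,0,0],
    [0,0,0],
    [0,0,0],
    [0,0,0],
    [0,0,0]
  ],
  "delta_rot": [
    [0,0,0],
    [0,0,0],
    [0,0,0],
    [0,0,0],
    [0,0,0],
    [0,0,0],
    [0,0,0],
    [0,0,0],
    [0,0,0],
    [0,0,0],
    [0,0,0],
    [0,0,0]
  ],
  "grip": [0.3,0.3,0.3,0.3,0.3,-1,-1,-1,-1,-1,-1,-1],
  "squeeze": 8
}}

```text
clock: 22.42
tool_pos: [0.589, 0.0058, 0.1879]
eef_rot: [0.165, 0.986, 0.0, -0.0]
contact_force: [-0.9, -0.4, 5.0]
opening: 0.181
finger_force: 8.0
```

```bash
python3 - <<'E'
from h import *
plan([.5893,.0047,.14],T(-19,0));st()
E
```

```text
t 22.43 tcp [0.589  0.0058 0.1879] target [0.5893 0.0047 0.185 ] rot(tool,deg) [ 0.05 -0.01 -0.01]
shift cur axes [-0.0007 -0.0009  0.0029] | target axes [-0.0007 -0.0009  0.0029] F [-0.87 -0.41  4.99] M [-0.461  0.158  0.052] open 0.181 7.99
t 22.43 tip fit mm [141.37   1.74 146.12] F f,l,z [-0.69 -0.67  4.99] M [-0.461  0.158  0.052] rot [ 5.000e-02 -2.341e+01 -2.000e-02] q4 1.752
```

Emit:
{"op": "play_rows", "data": {
  "translation": [
    [0,0,0],
    [0,0,0],
    [0,0,0]
  ],
  "delta_rot": [
    [0,0,0],
    [0,0,0],
    [0,0,0]
  ],
  "grip": [-0.3,-0.3,-0.3]
}}

```text
clock: 22.8
tool_pos: [0.5887, 0.0062, 0.1873]
eef_rot: [0.165, 0.986, 0.001, -0.001]
contact_force: [-0.7, -0.2, 0.2]
opening: 0.348
finger_force: 0.0
```

```bash
python3 - <<'E'
from h import *
plan([.5893,.0047,.14],T(-19,0));print(r.get_state()["q"].round(3))
a=r.snapshot("scene");cv2.imwrite("pics/s8.png",a)
cv2.imwrite("pics/c8.png",cv2.resize(a[100:260,220:430],(788,600),interpolation=2))
E
```

```text
t 22.8 tcp [0.5887 0.0062 0.1873] target [0.5893 0.0047 0.185 ] rot(tool,deg) [ 0.08 -0.08  0.02]
shift cur axes [-0.0011 -0.0012  0.0023] | target axes [-0.0011 -0.0012  0.0023] F [-0.69 -0.22  0.18] M [-0.015  0.006 -0.034] open 0.348 0.0
[ 0.437  0.996 -1.012  1.752  1.001  1.004  0.264]
```

Emit:
{"op": "play_rows", "data": {
  "translation": [
    [-0.0005,-0.0012,0.002],
    [0,0,0],
    [0,0,0],
    [0,0,0],
    [0,0,0],
    [0,0,0]
  ],
  "delta_rot": [
    [0,0,0],
    [0,0,0],
    [0,0,0],
    [0,0,0],
    [0,0,0],
    [0,0,0]
  ],
  "grip": [-0.3,-0.3,-1,-1,-1,-1],
  "squeeze": 3
}}

```text
clock: 23.6
tool_pos: [0.5889, 0.0047, 0.1855]
eef_rot: [0.165, 0.986, 0.001, -0.0]
contact_force: [0.5, 1.4, -0.2]
opening: 0.181
finger_force: 3.0
```

```bash
python3 - <<'E'
from h import *
plan([.5893,.0047,.14],T(-19,0))
for i in range(3):
  r.snapshot("top");s=r.get_state();print(s["contact_force"].round(2),s["moment"].round(3),s["tool_pos"].round(4),s["finger_force"].round(2),s["opening"].round(3))
E
```

```text
t 23.6 tcp [0.5889 0.0047 0.1855] target [0.5893 0.0047 0.185 ] rot(tool,deg) [ 0.07 -0.05  0.01]
shift cur axes [-0.0004  0.0001  0.0005] | target axes [-0.0004  0.0001  0.0005] F [ 0.52  1.4  -0.22] M [0.043 0.057 0.011] open 0.181 3.0Traceback (most recent call last):
  File "<stdin>", line 4, in <module>
AttributeError: 'float' object has no attribute 'round'
```

Emit:
{"op": "play_rows", "data": {
  "translation": [
    [0,0,0],
    [0,0,0],
    [0,0,-0.001],
    [0,0,-0.001],
    [0,0,-0.001],
    [0,0,0]
  ],
  "delta_rot": [
    [0,0,0],
    [0,0,0],
    [0,0,0],
    [0,0,0],
    [0,0,0],
    [0,0,0]
  ],
  "grip": [-1,-1,-1,-1,-1,-1],
  "squeeze": 12
}}

```text
clock: 24.4
tool_pos: [0.5889, 0.0047, 0.1886]
eef_rot: [0.165, 0.986, 0.001, -0.0]
contact_force: [0.5, 0.4, -0.5]
opening: 0.176
finger_force: 12.0
```

```bash
python3 - <<'E'
from h import *
plan([.5893,.0047,.14],T(-19,0))
E
```

```text
t 24.4 tcp [0.5889 0.0047 0.1886] target [0.5893 0.0047 0.185 ] rot(tool,deg) [ 0.07 -0.05  0.01]
shift cur axes [-0.0004  0.0001  0.0036] | target axes [-0.0004  0.0001  0.0036] F [ 0.52  0.4  -0.46] M [0.02  0.013 0.035] open 0.176 12.0
```

Emit:
{"op": "play_rows", "data": {
  "translation": [
    [0,0,-0.004],
    [0,0,-0.006],
    [0,0,-0.008],
    [0,0,-0.008],
    [0,0,-0.008],
    [0,0,0]
  ],
  "delta_rot": [
    [0,0,0],
    [0,0,0],
    [0,0,0],
    [0,0,0],
    [0,0,0],
    [0,0,0]
  ],
  "grip": [-1,-1,-1,-1,-1,-1]
}}

```text
clock: 25.15
tool_pos: [0.5892, 0.0049, 0.2234]
eef_rot: [0.165, 0.986, 0.001, 0.0]
contact_force: [-0.1, -0.4, -0.3]
opening: 0.177
finger_force: 12.0
```

Emit:
{"op": "play_rows", "data": {
  "translation": [
    [0,0,-0.01],
    [0,0,-0.012],
    [0,0,-0.012],
    [0,0,-0.012],
    [0,0,0],
    [0,0,0]
  ],
  "delta_rot": [
    [0,0,0],
    [0,0,0],
    [0,0,0],
    [0,0,0],
    [0,0,0],
    [0,0,0]
  ],
  "grip": [-1,-1,-1,-1,-1,-1],
  "squeeze": 20
}}

```text
clock: 25.9
tool_pos: [0.5888, 0.0044, 0.2683]
eef_rot: [0.165, 0.986, 0.0, -0.001]
contact_force: [-1.0, 0.2, -1.5]
opening: 0.177
finger_force: 20.0
```

```bash
python3 - <<'E'
from h import *
plan([.5893-.025,.0047-.1873,.225],T(-19,0))
for n in("scene","top"):
  im=r.snapshot(n);cv2.imwrite(f"pics/{n}9.png",im);print(n,[(np.round(d["point"],3).tolist(),round(d["confidence"],2)) for d in r.look_for(n,"tube")])
E
```

```text
t 25.9 tcp [0.5888 0.0044 0.2683] target [ 0.5643 -0.1826  0.27  ] rot(tool,deg) [ 0.05 -0.07  0.01]
shift cur axes [-0.0377 -0.1848 -0.0019] | target axes [-0.0377 -0.1848 -0.0017] F [-0.95  0.2  -1.5 ] M [-0.048  0.018  0.001] open 0.177 20.0
scene [([0.489, -0.074, 0.066], 0.86), ([0.58, -0.002, 0.156], 0.68), ([0.588, 0.115, 0.067], 0.55)]
top [([0.59, 0.116, 0.1], 0.4), ([0.493, -0.07, 0.097], 0.38)]
```

Emit:
{"op": "play_rows", "data": {
  "translation": [
    [-0.0047,-0.0231,0],
    [-0.0047,-0.0231,0],
    [-0.0047,-0.0231,0],
    [-0.0047,-0.0231,0],
    [-0.0047,-0.0231,0],
    [-0.0047,-0.0231,0],
    [-0.0047,-0.0231,0],
    [-0.0047,-0.0232,0],
    [0,0,0],
    [0,0,0]
  ],
  "delta_rot": [
    [0,0,0],
    [0,0,0],
    [0,0,0],
    [0,0,0],
    [0,0,0],
    [0,0,0],
    [0,0,0],
    [0,0,0],
    [0,0,0],
    [0,0,0]
  ],
  "grip": [-1,-1,-1,-1,-1,-1,-1,-1,-1,-1]
}}

```text
clock: 27.35
tool_pos: [0.5644, -0.1811, 0.2683]
eef_rot: [0.164, 0.986, 0.001, -0.0]
contact_force: [1.1, 1.0, -0.6]
opening: 0.173
finger_force: 20.0
```

```bash
python3 - <<'E'
from h import *
plan([.5639,-.1826,.19],T(-19,0))
im=r.snapshot("scene");cv2.imwrite("pics/s10.png",im);c=r.get_calibration("scene")
print(proj(c,[.5645,-.1825,.05]),proj(c,[.5643,-.1826,.0928]))
cv2.imwrite("pics/c10.png",cv2.resize(im[170:310,310:450],(600,600),interpolation=2))
E
```

```text
t 27.35 tcp [ 0.5644 -0.1811  0.2683] target [ 0.5639 -0.1826  0.235 ] rot(tool,deg) [ 0.15 -0.06  0.08]
shift cur axes [-0.     -0.0016  0.0333] | target axes [ 0.     -0.0015  0.0333] F [ 1.07  1.01 -0.6 ] M [ 0.035  0.017 -0.054] open 0.173 20.0
[376.59725393 260.65049244] [379.52962779 242.4159564 ]
```

View pics/c10.png

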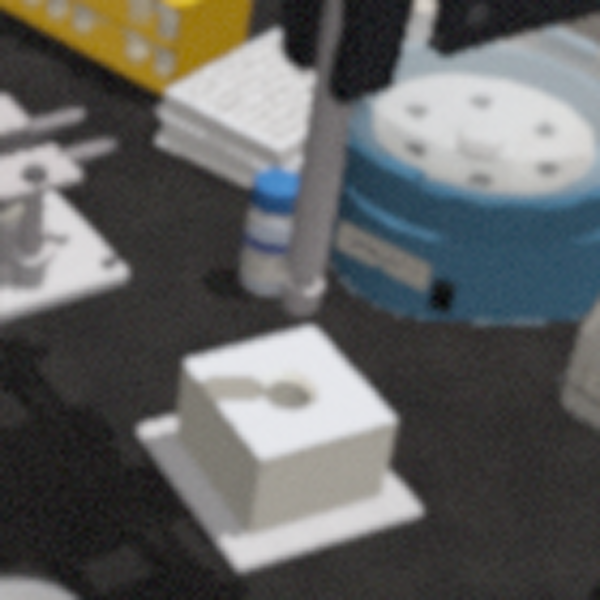

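Emit:
{"op": "play_rows", "data": {
  "translation": [
    [0,-0.0015,0],
    [0,0,0.012],
    [0,0,0.012],
    [0,0,0.01],
    [0,0,0.005],
    [0,0,0.005],
    [0,0,0]
  ],
  "delta_rot": [
    [0,0,0],
    [0,0,0],
    [0,0,0],
    [0,0,0],
    [0,0,0],
    [0,0,0],
    [0,0,0]
  ],
  "grip": [-1,-1,-1,-1,-1,-1,-1]
}}

```text
clock: 28.28
tool_pos: [0.5637, -0.1838, 0.224]
eef_rot: [0.165, 0.986, 0.001, -0.001]
contact_force: [0.1, 0.4, 0.3]
opening: 0.17
finger_force: 20.0
```

```bash
python3 - <<'E'
from h import *
plan([.5639,-.1826,.14],T(-19,0))
E
```

```text
t 28.27 tcp [ 0.5637 -0.1838  0.224 ] target [ 0.5639 -0.1826  0.185 ] rot(tool,deg) [ 0.07 -0.08  0.01]
shift cur axes [0.0002 0.0012 0.039 ] | target axes [0.0002 0.0012 0.039 ] F [0.14 0.43 0.31] M [-0.002 -0.005 -0.04 ] open 0.17 20.0
```

Emit:
{"op": "play_rows", "data": {
  "translation": [
    [0,0.001,0],
    [0,0,0.004],
    [0,0,0.004],
    [0,0,0.004],
    [0,0,0]
  ],
  "delta_rot": [
    [0,0,0],
    [0,0,0],
    [0,0,0],
    [0,0,0],
    [0,0,0]
  ],
  "grip": [-1,-1,-1,-1,-1]
}}

```text
clock: 28.9
tool_pos: [0.5639, -0.1829, 0.2117]
eef_rot: [0.165, 0.986, 0.001, -0.001]
contact_force: [-0.3, -0.1, -0.7]
opening: 0.172
finger_force: 20.0
```

```bash
python3 - <<'E'
from h import *
plan([.5639,-.1826,.14],T(-19,0))
E
```

```text
t 28.9 tcp [ 0.5639 -0.1829  0.2117] target [ 0.5639 -0.1826  0.185 ] rot(tool,deg) [ 0.06 -0.1   0.01]
shift cur axes [0.     0.0002 0.0267] | target axes [0.0001 0.0003 0.0267] F [-0.32 -0.14 -0.72] M [-0.008 -0.042 -0.015] open 0.172 20.0
```

Emit:
{"op": "play_rows", "data": {
  "translation": [
    [0,0,0.005],
    [0,0,0.005],
    [0,0,0.005],
    [0,0,0.005],
    [0,0,0.004],
    [0,0,0.002],
    [0,0,0]
  ],
  "delta_rot": [
    [0,0,0],
    [0,0,0],
    [0,0,0],
    [0,0,0],
    [0,0,0],
    [0,0,0],
    [0,0,0]
  ],
  "grip": [-1,-1,-1,-1,-1,-1,-1]
}}

```text
clock: 29.78
tool_pos: [0.5641, -0.1828, 0.1861]
eef_rot: [0.165, 0.986, 0.001, -0.0]
contact_force: [0.4, -0.2, -1.1]
opening: 0.177
finger_force: 20.0
```

Emit:
{"op": "play_rows", "data": {
  "translation": [
    [0,0,0.001],
    [0,0,0.001],
    [0,0,0]
  ],
  "delta_rot": [
    [0,0,0],
    [0,0,0],
    [0,0,0]
  ],
  "grip": [-1,-1,-1]
}}

```text
clock: 30.15
tool_pos: [0.5641, -0.1828, 0.1842]
eef_rot: [0.165, 0.986, 0.001, -0.0]
contact_force: [0.6, -0.2, -0.3]
opening: 0.175
finger_force: 20.0
```

Emit:
{"op": "play_rows", "data": {
  "translation": [
    [0,0,0],
    [0,0,0],
    [0,0,0],
    [0,0,0],
    [0,0,0],
    [0,0,-0.02],
    [0,0,-0.03],
    [0,0,-0.03],
    [0,0,-0.03],
    [0,0,0]
  ],
  "delta_rot": [
    [0,0,0],
    [0,0,0],
    [0,0,0],
    [0,0,0],
    [0,0,0],
    [0,0,0],
    [0,0,0],
    [0,0,0],
    [0,0,0],
    [0,0,0]
  ],
  "grip": [0.3,0.3,0.3,0.3,0.3,0.3,0.3,0.3,0.3,0.3]
}}

```text
clock: 31.4
tool_pos: [0.5655, -0.1823, 0.2979]
eef_rot: [0.165, 0.986, 0.001, 0.003]
contact_force: [-0.4, -0.7, 0.5]
opening: 0.652
finger_force: 0.0
```

```bash
python3 - <<'E'
from h import *
st()
for n in("scene","wrist"):
  im=r.snapshot(n);c=r.get_calibration(n);cv2.imwrite(f"pics/{n}11.png",im)
  for t in("tube","fork"):print(n,t,[(np.round(d["point"],3).tolist(),round(d["confidence"],2)) for d in r.look_for(n,t)])
  # expected line of the tube above the stand: pixel centroid of silhouettes vs model
  for d in r.silhouettes(n,"tube"):
    ys,xs=np.where(d["pixels"]);print(len(xs),xs.mean().round(1),ys.mean().round(1),ys.min(),ys.max(),xs.min(),xs.max())
  print(proj(c,[.5645,-.1825,.05]),proj(c,[.5645,-.1825,.173]))
E
```

```text
t 31.4 tip fit mm [ 180.6  -183.65  256.05] F f,l,z [-0.14 -0.76  0.45] M [-0.019  0.005 -0.046] rot [ 1.600e-01 -2.313e+01 -1.000e-02] q4 1.647
scene tube [([0.561, -0.189, 0.12], 0.6), ([0.586, 0.116, 0.068], 0.45)]
scene fork [([0.536, 0.02, 0.061], 0.75)]
583 380.9 233.8 203 265 373 389
186 273.1 184.6 165 209 271 275
1282 311.6 223.1 193 247 284 338
[376.59725393 260.65049244] [385.62548352 204.63258661]
wrist tube [([0.498, -0.073, 0.096], 0.9), ([0.558, -0.184, 0.149], 0.69), ([0.59, 0.114, 0.022], 0.58)]
wrist fork [([0.535, 0.019, 0.067], 0.81)]
235 548.6 118.9 114 124 536 559
1114 284.0 214.1 180 243 274 295
562 376.9 85.0 75 94 353 398
[283.53651776 189.14452575] [283.54047994 232.85587953]
```

```bash
python3 -c "
from plant import r
print(r.finish_job())"
```

```text
the job is handed in; nothing more can be done
None
```

The job is handed in at about 31 s of the 72 s: the fork is left wedged under the bridge (tips about 54 mm past the tube's axis, stopped at 11 N), and the tube came out freely and, by the last camera check, stands upright and fully down in the stand; `finish_job` returned no verdict.

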